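# Refit the gas hob knob and hold it pressed for lighting

## Task

One of the gas hob's two knobs was taken off for cleaning and lies on a coaster. Its valve is already turned on, so pick up the knob, turn it so that the flat in its bore meets the flat of the bare D-shaft, push it fully home on the shaft, then keep pressing the knob all the way down against the valve's spring so that I can light the burner. Finish while still holding the knob pressed down, with the valve not turned back to off, and leave the other knob and the things on the table alone.

Things in the scene. Friction and masses are not known exactly. Their poses are not given: they have to be found in the camera images.
- knob_center (a point): The loose black plastic hob knob, 36 mm high, upright (bore down) on a coaster: round skirt 44 mm across (39 at its top), 16 mm high, and on it a straight grip bar 38 mm long, 14 mm wide, 20 mm high (16 to 36 mm above the underside), flat parallel sides. This point: on its axis, 18 mm above its underside. x along the bar to the end with the white pointer line, z up.
- knob_pointer (a point): The pointer end of the loose knob's bar: 19 mm from the knob's axis along its +x, 18 mm above its underside. Knob mass about 50 g.
- bore_end (a point): The blind end of the loose knob's D-bore, on its axis, 14 mm above its underside, where the bore opens. The bore is 11.4 mm across, its flat on the pointer's side (+x), 2.7 mm from the axis: 0.7 mm of play round the shaft, about 0.15 rad either way. Half a turn round it does not go on. Fully home, this point rests on the shaft's top.
- shaft_top (a point): Top centre of the bare valve shaft: upright brass D-shaft in a black rubber seal, 10 mm diameter, one flat 2 mm from the axis, edge chamfered 0.8 mm, its top 21 mm above the top plate (86 mm above the table) when not pressed. x points out of the flat; the knob's pointer must point the same way. z up. A knob fully home stands 7 mm clear of the top plate, 2 mm when pressed right in.
- valve_push (a joint): How far the bare shaft is pressed down into the valve (m): 0 up, 0.005 all the way in, where it meets a stop. The spring takes 5 N to start and 10 N all the way in, and lifts the shaft again when released.
- valve_turn (a joint): Angle of the bare shaft (rad): 0 is off with the flat facing the hob's burners, growing anticlockwise from above: 1.57 full flame, 3.14 low flame. It stands somewhere in the on range and turns only against a stiff friction of about 0.08 N m.
- hob: Stainless two-burner table-top gas hob, 500 mm by 300 mm, top plate 65 mm above the table; it does not move. Origin under its centre; x points from the control strip at the robot's end to the rear burner. The two valve axes are at x = -185 mm and y = +65 or -65 mm; which of the two is bare varies. The black pan support starts 85 mm behind the valve axes and reaches 102 mm above the table.
- fitted_knob (a point): The other knob, the same as the loose one but fitted on its shaft 130 mm beside the bare one: a point on its axis, 18 mm above its underside and 90 mm above the table; x towards its pointer, z up.
- other_knob (a joint): Angle of the fitted knob (rad), 0 = off as at the start; leave it there.
- coaster_mid (a point): The coaster under the loose knob: green plastic disc 96 mm across, 5 mm thick, 60 g, loose on the table; this point is its centre, half-way up.
- spare_coaster_mid (a point): The empty second coaster, the same, on the hob's other side; this point is its centre, half-way up.
- grinder_mid (a point): Stainless pepper grinder with a turning top knob, 54 mm across, 147 mm tall, standing upright; a point on its axis 70 mm above its foot.
- sugar_mid (a point): White ceramic sugar bowl with lid and two small handles, 132 mm over the handles, 103 mm tall; a point on its axis 45 mm above its foot.
Things that resemble listed ones, but are neither listed nor needed, are in the scene too. What is shaped like the part that bears knob_center but purple or red is not meant.

How it is judged:
By the outcome, as a careful person would: the job done as asked, in the order asked, and still so for the second after the job is handed in, while the arm keeps its last pose, push and grip.
It also fails if it takes over 51 s, if anything falls off the work surface, if the arm or the gripper's body presses on something with over 40 N, if the wrist force passes 120 N, or if a joint passes its speed limit or range.

## Robot

A 6-joint arm with a two-finger parallel gripper is mounted at the origin on the work surface. World frame = base frame: x ahead of the robot, y to its left, z up, the work surface at z = 0. Lengths are in mm, angles in rad, forces in N, time in s.
With the tool pointing down it reaches from about 325 to 900 mm from the base axis. Payload 6.1 kg.
Tool frame: the origin (TCP) lies midway between the tips of the shut fingers; the grasp point (between the pads) lies 19 mm behind it (ctrl.hold_point_z is the distance from the TCP to the grasp point, in mm); z points along the fingers, y is the line along which they close (so a half turn about z gives the same grasp; the last joint's range is limited). The gripper opens to 85 mm and grips with 20 to 120 N. Pads are 22 mm wide; open, the fingers measure 114 mm over their backs; the gripper's body (76 mm by 85 mm) begins 54 mm behind the grasp point. The pads swing forward as they close: fully open they stand 13 mm farther back than shut.
Start: joints at [-1.404, 0.22, 1.526, -0, 1.395, -0.126], TCP at [180.389, -598.394, 231.3] pointing down, gripper open.
Joint ranges: [-2.98, 2.98], [-0.91, 2.08], [0.09, 2.57], [-1.24, 4.39], [0.2, 2.65], [-2.68, 2.68]. Speed limits (rad/s): [2.57, 2.57, 3.01, 3.14, 3.14, 3.14].

## Interface

Orientations are given as a unit quaternion [w, x, y, z].
In Python, from plant import ctrl gives the robot as it stands.
- The arm moves only by the tool step_arm, never from a script. Its argument "increments" is a list of rows, each an object of numbers: "x", "y", "z": the shift along the world's x, y, z in cm; "wx", "wy", "wz": the turn, a rotation vector about the world's x, y, z in degrees; "grip": the closure in counts, from 0 (fully open) to 255 (shut). In form: [{"x": .., "y": .., "z": .., "wx": .., "wy": .., "wz": .., "grip": ..}, ...]. A call has 1 to 5 rows; each row shifts and turns the commanded pose from where the row before left it; what a row does not reach is not made up. A row lasts 1/8 s, in which the tool goes at most 62.5 mm and 10.7 degrees, less where a joint would pass 70% of its speed; a pose out of reach is approached as far as the arm can. A call with a gripper value outside its range is refused whole. The fingers move at their own pace and stop on an object; "force" is the grip in N (left out, the last holds). Time passes only in rows, so rows that do not move let the fingers close. It gives the time, the measured TCP pose, the force, the opening and the grip force at its end, in the units of the state.
- ctrl.observe(): the state, without advancing time (a new reading comes with each control period).
- ctrl.grab_frame(name): name is "scene" or "top"; returns the picture (480x640x3 uint8, red, green, blue); there is no depth.
- ctrl.camera_params(name): a dict with "fx", "fy", "cx", "cy" (pixels), "k1" (the pictures are not rectified: a ray, as slopes to the right and down, at radius r is drawn at 1 + k1 r^2 times it, then the intrinsics apply), "R" (3x3) and "t" (3): a world point X has camera coordinates R X + t. Camera axes: x right, y down, z forward; pixel columns grow to the right and rows downward; lengths in mm; the calibration is good to about 2 mm. A picture is of the moment at which its call begins. camera_params takes no time and is no camera call.
- ctrl.close_job(): hands the job in; it is judged then, once.
The state is a dict: "time_s": time; "joint_positions": joint angles; "qvel": joint speeds; "joint_efforts": joint torques, N m; "position": TCP position; "ee_rot": TCP orientation; "contact_force": force on the tool from outside, world axes, zero at the start; "torque": the same for the moment, N m; "opening": finger opening in mm; "grip_force": force on a finger pad.
Only numpy, scipy, OpenCV 4.12 (cv2) and the standard library are available. Lean on these libraries where they do the work, as an engineer would, in place of code of your own. Each camera call takes 0.05 s, during which the arm holds its last target. There are 200 camera calls.

## Working session

There is one attempt and no reset: what is moved stays moved. The work goes in short steps, Python scripts to look and compute and a tool call to move; the robot and the scene stay as the last step left them, time stands still between calls to the robot, and variables do not carry over. Pictures are saved under pics/ and viewed, at most 10 in all, crops included, and the job is handed in when it is done.

Besides the shell and the picture viewer there is one more tool, called after "Call:" as name(argument=value, ...), one argument or row to a line, values as JSON. step_arm: Moves the arm, as the interface text tells. Its arguments: {"type":"object","properties":{"increments":{"type":"array","items":{"type":"object","properties":{"x":{"type":"number"},"y":{"type":"number"},"z":{"type":"number"},"wx":{"type":"number"},"wy":{"type":"number"},"wz":{"type":"number"},"grip":{"type":"number"}}}},"force":{"type":"number"}},"required":["increments"]}

```bash
ls; mkdir -p pics
cat > h.py <<'E'
import numpy as np, cv2
from plant import ctrl
def ray(name,u,v):
    p=ctrl.camera_params(name);x=(u-p['cx'])/p['fx'];y=(v-p['cy'])/p['fy']
    a,b=x,y
    for _ in range(20):
        s=1+p['k1']*(a*a+b*b);a,b=x/s,y/s
    R=np.array(p['R']);t=np.array(p['t']).ravel()
    return -R.T@t, R.T@np.array([a,b,1.])
def onz(name,u,v,z):
    o,d=ray(name,u,v);return o+d*(z-o[2])/d[2]
def proj(name,X):
    p=ctrl.camera_params(name);c=np.array(p['R'])@np.array(X,float)+np.array(p['t']).ravel()
    a,b=c[0]/c[2],c[1]/c[2];s=1+p['k1']*(a*a+b*b)
    return np.array([p['fx']*a*s+p['cx'],p['fy']*b*s+p['cy']])
def grab(name,f):
    im=ctrl.grab_frame(name)[:,:,::-1].copy();cv2.imwrite('pics/'+f,im);return im
E
python3 - <<'E'
from h import *
for n in('scene','top'):
    grab(n,n+'0.png');p=ctrl.camera_params(n);print(n,p['fx'],p['k1'],ray(n,320,240))
print(ctrl.observe())
E
```

```text
pics
scene 481.87399924575715 -0.09667851197230891 (array([1091.96044064, -392.77410352,  784.49011263]), array([-0.55563809,  0.39691373, -0.73062252]))
top 476.6271911493138 0.015704148510243713 (array([ 440.43247761,  -34.81317544, 1077.43767237]), array([ 0.13551861,  0.02374567, -0.99050485]))
{'time_s': 0.1, 'joint_positions': array([-1.40408132e+00,  2.21165186e-01,  1.52751621e+00, -7.23874282e-06,
        1.39469708e+00, -1.26108871e-01]), 'qvel': array([ 0.00106576, -0.00065212, -0.00194951,  0.00045155, -0.00096183,
       -0.00082681]), 'joint_efforts': array([ 1.93455242e-03, -4.98243463e+01, -3.90548229e+01, -1.24543526e-04,
        5.59738517e-03,  9.88091614e-06]), 'position': array([ 180.30679121, -597.8485144 ,  230.28720895]), 'ee_rot': array([-8.92653081e-04,  9.89300418e-01,  1.45889979e-01, -2.16896496e-05]), 'contact_force': array([-0.67936669,  0.33687722,  0.43008165]), 'torque': array([ 0.01518987,  0.01004604, -0.03225796]), 'grip_force': 0.0, 'opening': 85.11628148622356}
```

View pics/top0.png

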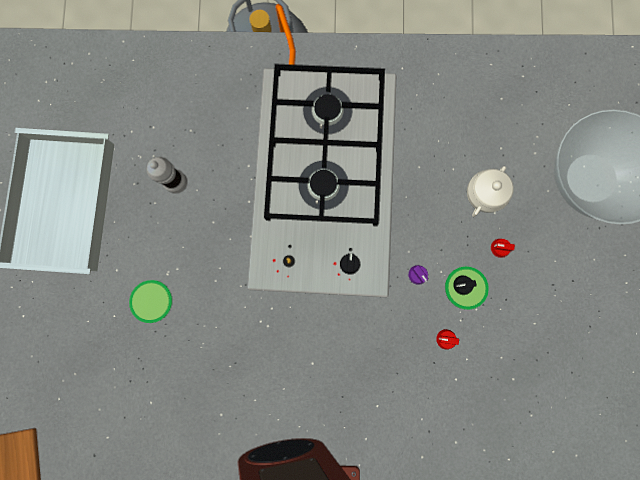

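View pics/scene0.png

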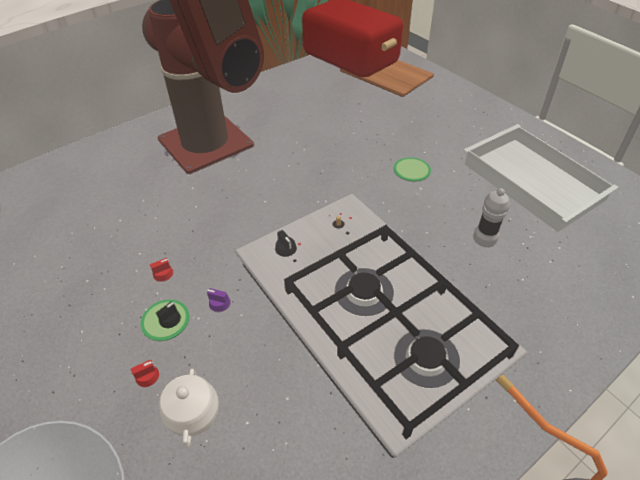

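Run:
```python
from h import *
t=cv2.imread('pics/top0.png');s=cv2.imread('pics/scene0.png')
c=lambda im,u,v,r:cv2.resize(im[v-r:v+r,u-r:u+r],(300,300),interpolation=cv2.INTER_CUBIC)
o=np.vstack([np.hstack([c(t,464,286,25),c(t,289,261,12)]),np.hstack([c(s,167,317,25),c(s,338,220,15)])])
cv2.imwrite('pics/c1.png',o)
# hob corners on z=65
for uv in((264,69),(395,74),(249,289),(387,296)): print(onz('top',*uv,65).round(1))
print('shaft',onz('top',289,261,86).round(1),onz('scene',338,219,86).round(1))
print('fit',onz('top',350,263,108).round(1)); print('knob',onz('top',464,285,41).round(1))
```

```text
[965.1 124.4  65. ]
[ 957.3 -169.9   65. ]
[471.2 137.5  65. ]
[ 462.8 -154.3   65. ]
shaft [530.5  52.7  86. ] [535.4  51.6  86. ]
fit [527.  -73.8 108. ]
knob [ 490.6 -322.4   41. ]
```

View pics/c1.png

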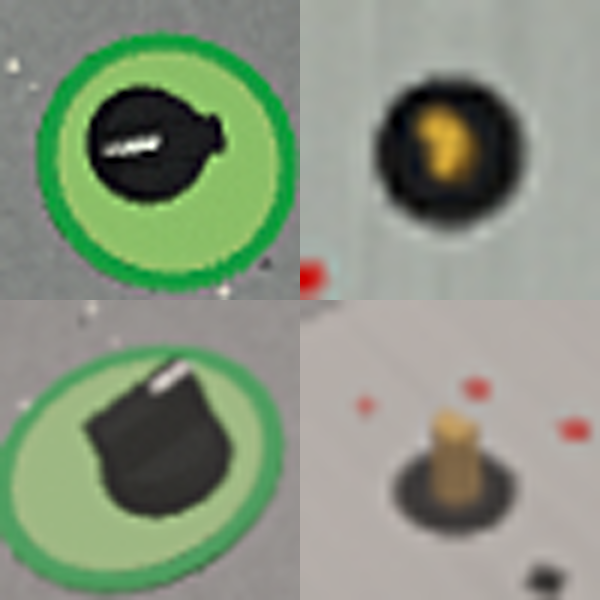

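Run:
```python
from h import *
ims={}
for n in('top','scene'):
    ims[n]=np.mean([ctrl.grab_frame(n)[:,:,::-1].astype(float) for _ in range(4)],0)
    np.save(n+'.npy',ims[n]); print(n,ctrl.observe()['time_s'])
z=lambda im,u,v,r,N:cv2.resize(np.clip((im[v-r:v+r,u-r:u+r])*1.3,0,255).astype(np.uint8),(400,400),interpolation=cv2.INTER_NEAREST)
cv2.imwrite('pics/c2.png',np.hstack([z(ims['top'],289,261,8,0),z(ims['scene'],339,221,10,0)]))
# sat-based brass weight
for n,(u,v) in dict(top=(289,261),scene=(339,221)).items():
    im=ims[n];b=np.clip(im[v-9:v+9,u-9:u+9,2]-im[v-9:v+9,u-9:u+9,0],0,None)
    print(b.round().astype(int))
# white pointer & black knob, top
im=ims['top'];roi=im[270:302,448:484];w=np.clip(roi.min(2)-90,0,None);w[roi[:,:,1]>roi[:,:,0]+25]=0
g=roi.max(2);
```

```text
top 0.3
scene 0.5
[[  3   4   2   1   2   2   1   2   2   1   2   3   2   2   3   2   2   3]
 [  3   3   3   2   2   1   2   3   2   1   1   3   2   2   4   3   3   2]
 [  4   3   2   2   3   1   2   3   4   1   2   2   2   1   1   2   2   3]
 [  4   2   2   2   2   1   1   1   1   1   3   3   2   2   2   2   3   2]
 [  4   2   2   1   1   0   0   0   0   0   0   0   0   2   3   2   2   2]
 [  4   3   2   2   0   0   5  34  40   3   0   0   1   2   2   2   2   2]
 [  3   2   2   1   0   0  42 112 116  77   7   0   0   0   2   3   3   1]
 [  2   3   1   0   0   0  65 148 155 144  56   0   0   0   0   2   2   2]
 [  2   4   2   1   0   0  16  90 150 140  90  18   0   0   1   2   2   2]
 [  2   3   0   2   1   0   2  81 156 136  80  20   0   0   2   2   2   2]
 [  1   2   2   0   0   0   0  66 145  98  56   4   0   1   2   2   3   2]
 [  2   3   2   1   2   0   0  12  48  38  22   0   0   2   2   3   3   2]
 [  2   3   3   2   1   2   0   0   0   0   0   0   1   2   3   2   2   2]
 [  2   2   3   2   1   1   0   1   0   0   2   1   0   2   2   2   1   2]
 [  3   2   2   2   1   3   1   
[... 595 characters left out ...]
11 12 12 11 11]
 [11 11 11 11 10  7 42 82 88 84 54 11 10 11 12 12 11 10]
 [11 11 11 10  9  7 34 60 64 62 48 11 10 11 12 11 11 10]
 [11 11 11 11  8  7 45 55 55 54 50 13 10 11 12 10 10 10]
 [12 11 11 10  6  6 44 53 56 54 52 16  6  9 11 11 10 10]
 [11 10 10  7  3  6 40 53 55 54 54 18  4  6 10 11 12 12]
 [11 11  9  6  4  6 40 53 56 54 54 18  4  5 10 11 11 12]
 [11 11  9  6  4  5 30 52 56 54 42 13  4  5 10 11 11 11]
 [11 12 11  7  5  4 10 26 34 28 16  5  4  6 11 11 11 11]
 [11 12 12 10  6  4  4  6 10  7  4  4  6  9 11 11 11 12]
 [11 11 12 11 10  7  6  4  4  4  5  6  8 10 11 11 11 11]
 [11 11 11 12 12 11 10  9  9  9 11 11 11 11 11 10 11 11]
 [11 12 11 11 11 11 11 11 11 12 11 10 11 10 11 11 11 11]]
```

View pics/c2.png

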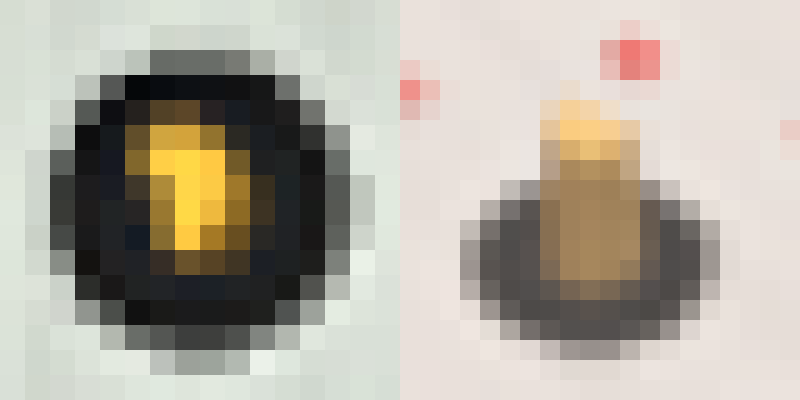

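```bash
cat > k.py <<'E'
from h import *
def white(n,im,box):
    x0,y0,x1,y1=box;r=im[y0:y1,x0:x1];mn,mx=r.min(2),r.max(2)
    w=np.where((mx-mn<45),np.clip(mn-75,0,None),0)
    # keep only whites near black
    blk=(mx<70).astype(np.uint8);near=cv2.dilate(cv2.morphologyEx(blk,cv2.MORPH_OPEN,np.ones((3,3))),np.ones((5,5)))
    w=w*near;m=cv2.moments(w);u,v=m['m10']/m['m00'],m['m01']/m['m00']
    C=np.array([[m['mu20'],m['mu11']],[m['mu11'],m['mu02']]])/m['m00'];e,V=np.linalg.eigh(C)
    return np.array([u+x0,v+y0]),V[:,1],np.sqrt(12*e[1]),blk,w
def tri(a,b):
    o1,d1=ray('top',*a);o2,d2=ray('scene',*b)
    A=np.stack([d1,-d2],1);s=np.linalg.lstsq(A,o2-o1,rcond=None)[0]
    p,q=o1+d1*s[0],o2+d2*s[1];return (p+q)/2,np.linalg.norm(p-q)
E
python3 - <<'E'
from k import *
top,sc=np.load('top.npy'),np.load('scene.npy')
def az(n,c,d,z):
    p,q=onz(n,*(c-d),z),onz(n,*(c+d),z);v=q-p;return np.degrees(np.arctan2(v[1],v[0]))
c1,d1,l1,b1,w1=white('top',top,(452,272,478,300))
c2,d2,l2,b2,w2=white('scene',sc,(156,302,180,330))
print('white',c1,d1,l1,az('top',c1,d1,41),'|',c2,d2,l2,az('scene',c2,d2,41))
print(onz('top',*c1,41),onz('scene',*c2,41),tri(c1,c2))
print(w1.astype(int))
m=cv2.moments(b1,True);print('blk',m['m10']/m['m00']+452,m['m01']/m['m00']+272)
# coaster
for n,im in(('top',top),('scene',sc)):
    g=((im[:,:,1]>im[:,:,2]+25)&(im[:,:,1]>im[:,:,0]+25)).astype(np.uint8)
    for c in cv2.findContours(g,0,1)[0]:
        if len(c)>30:
            e=cv2.fitEllipse(cv2.convexHull(c));print(n,e,onz(n,*e[0],5).round(1))
# shaft flat azimuth
f=lambda n,p,q,z:(lambda v:np.degrees(np.arctan2(v[1],v[0])))(onz(n,*q,z)-onz(n,*p,z))
print('flat edge az',f('top',(286.5,258.5),(287.6,262.5),86)+90-0, f('scene',(337,216),(339,216.8),86)+90)
for n,(u,v) in dict(top=(289,261),scene=(339,224)).items():
    r=(top if n=='top' else sc)[v-9:v+9,u-9:u+9].max(2);print(r.astype(int))
E
```

```text
white [461.15576837 284.92533293] [-0.98262631  0.18559508] 8.16329492243625 101.93278179106925 | [168.90001672 308.26483866] [-0.15211588  0.98836267] 24.471544418594824 -31.78355040842571
[ 490.62100384 -316.31517223   41.        ] [ 496.33263144 -322.78754136   41.        ] (array([ 490.37016514, -320.39794598,   32.29030037]), np.float64(3.592313739029867))
[[  0   0   0   0   0   0   0   0   0   0   0   0   0   0   0   0   0   0
    0   0   0   0   0   0   0   0]
 [  0   0   0   0   0   0   0   0   0   0   0   0   0   0   0   0   0   0
    0   0   0   0   0   0   0   0]
 [  0   0   0   0   0   0   0   0   0   0   0   0   0   0   0   0   0   0
    0   0   0   0   0   0   0   0]
 [  0   0   0   0   0   0   0   0   0   0   0   0   0   0   0   0   0   0
    0   0   0   0   0   0   0   0]
 [  0   0   0   0   0   0   0   0   0   0   0   0   0   0   0   0   0   0
    0   0   0   0   0   0   0   0]
 [  0   0   0   0   0   0   0   0   0   0   0   0   0   0   0   0   0   0
    0   0   0   0   0   0   0   0]
 [  0   0   0   0   0   0   0   0   0   0   0   0   0   0   0   0   0   0
    0   
[... 4914 characters left out ...]
 60  64 121 174 181 180]
 [182 182 120  68  62  66  96 123 128 124 112  76  61  63 122 174 178 179]
 [182 183 140  79  61  63  72  90 100  92  78  65  59  75 146 177 177 177]
 [180 183 177 121  73  59  60  65  68  66  61  58  68 119 173 180 177 176]
 [179 180 184 176 133  89  71  64  65  64  69  79 117 170 182 180 177 177]
 [179 179 181 183 178 173 149 121 116 118 145 171 176 181 181 179 178 178]
 [180 179 179 180 181 183 178 173 173 173 177 182 181 179 179 179 180 180]
 [180 179 179 178 179 180 180 179 177 177 178 179 179 178 179 181 180 181]
 [180 179 179 178 178 178 179 179 177 175 175 177 178 179 180 180 146 138]
 [179 179 179 179 179 178 178 179 178 177 175 175 176 178 180 161  97  70]]
```

Run:
```python
from k import *
top,sc=np.load('top.npy'),np.load('scene.npy')
r=top[272:300,448:482].max(2);print(r.astype(int))
print(onz('top',463.25,284.6,8),onz('top',467.2,284.6,41),onz('top',458.5,285.7,41),onz('top',476,283.5,41))
# shaft axis from seal (top/scene), z~65
print('seal',onz('top',288.5,260.6,67),onz('scene',338.3,223.5,67))
for z in(65,86):
  for n in('top','scene'):print(z,n,proj(n,(531.5,53,z)))
```

```text
[[134 134 132 148 157 154 152 157 179 196 194 192 191 191 190 191 191 190
  191 190 191 190 189 191 192 193 193 185 168 155 152 155 156 140]
 [136 132 148 158 154 152 159 179 194 193 192 191 194 196 196 194 195 194
  192 190 191 189 191 191 190 191 191 192 194 177 158 153 155 157]
 [130 133 158 155 151 160 187 194 192 193 196 200 192 187 191 188 194 191
  198 194 192 190 190 191 189 190 190 191 191 194 185 160 151 156]
 [127 146 157 153 156 188 194 193 197 201 189 192 137  85  86  87 142 137
  192 195 200 194 191 191 190 190 190 190 191 190 191 196 156 151]
 [143 157 153 156 173 195 194 197 195 189  85   1   6   7  11  11  15   7
   42 142 193 194 197 193 190 190 189 190 190 190 192 192 186 155]
 [158 154 153 180 196 193 197 195 136  36  10  11  19  27  33  32  31  29
   26  22  51 140 193 199 194 192 190 191 190 190 190 191 193 178]
 [155 152 156 196 193 196 202 138   5  13  18  27  33  33  33  31  31  32
   31  30  24  22  91 198 203 197 195 193 192 191 189 190 191 193]
 [154 154 175 195 192 199 192  37  16  19  29  31  31  30  30  31  30  31
   32  33  30  28  23 101 200 197 186 1
[... 2555 characters left out ...]
1 191 192]
 [126 157 156 152 162 193 193 191 191 192 191 191 191 192 191 191 191 191
  192 190 190 190 189 190 190 190 191 189 190 189 191 191 191 192]
 [120 138 159 155 153 174 195 192 192 190 190 192 191 190 192 191 191 190
  191 191 190 190 191 190 191 191 190 190 190 190 189 191 193 181]]
[ 493.04317352 -329.91163698    8.        ] [ 491.60808743 -329.24937447   41.        ] [ 488.8304456  -310.60721352   41.        ] [ 494.39055723 -348.09622172   41.        ]
seal [533.06336457  55.49606548  67.        ] [531.2856908   55.88821971  67.        ]
65 top [289.72578037 261.4413247 ]
65 scene [337.26497293 224.81629263]
86 top [288.88389322 260.52274902]
86 scene [337.39040607 217.66677272]
```

Call:
step_arm(
  increments=[
    {"x":3.9,"y":3.3,"wz":10.2,"grip":0},
    {"x":3.9,"y":3.3,"wz":10.2},
    {"x":3.9,"y":3.3,"wz":10.2},
    {"x":3.9,"y":3.3,"wz":10.2},
    {"x":3.9,"y":3.3,"wz":10.2},
  ],
)

```text
validation failed for argument at $.in...
```

Call:
step_arm(
  increments=[
    {"x":3.9,"y":3.3,"wz":10.2},
    {"x":3.9,"y":3.3,"wz":10.2},
    {"x":3.9,"y":3.3,"wz":10.2},
    {"z":-4},
    {},
  ],
)

```text
validation failed for argument at $.in...
```

Call:
step_arm(
  increments=[
    {"x":3.9,"y":3.3,"z":0,"wx":0,"wy":0,"wz":10.2,"grip":0},
    {"x":3.9,"y":3.3,"z":0,"wx":0,"wy":0,"wz":10.2,"grip":0},
    {"x":3.9,"y":3.3,"z":0,"wx":0,"wy":0,"wz":10.2,"grip":0},
    {"x":3.9,"y":3.3,"z":0,"wx":0,"wy":0,"wz":10.2,"grip":0},
    {"x":3.9,"y":3.3,"z":0,"wx":0,"wy":0,"wz":10.2,"grip":0},
  ],
)

```text
time_s: 1.12
position: [376.5, -432.3, 231.5]
ee_rot: [0.0, 0.829, 0.56, 0.0]
contact_force: [0.2, -0.4, 0.8]
opening: 85.3
grip_force: 0.0
```

Call:
step_arm(
  increments=[
    {"x":3.85,"y":3.43,"z":0,"wx":0,"wy":0,"wz":10.1,"grip":0},
    {"x":3.85,"y":3.43,"z":0,"wx":0,"wy":0,"wz":10.1,"grip":0},
    {"x":3.85,"y":3.42,"z":0,"wx":0,"wy":0,"wz":10.2,"grip":0},
    {"x":0,"y":0,"z":-5,"wx":0,"wy":0,"wz":0,"grip":0},
    {"x":0,"y":0,"z":-5,"wx":0,"wy":0,"wz":0,"grip":0},
  ],
)

```text
time_s: 1.75
position: [492.2, -330.2, 131.1]
ee_rot: [0.001, 0.654, 0.756, -0.0]
contact_force: [-0.3, -0.1, 0.1]
opening: 85.2
grip_force: 0.0
```

Run:
```python
from h import *
a=grab('top','a.png');b=grab('scene','b.png')
o=ctrl.observe();print(o['position'],o['ee_rot'],o['time_s'])
cv2.imwrite('pics/c3.png',np.hstack([cv2.resize(a[235:335,410:510],(400,400)),cv2.resize(b[235:335,110:210],(400,400))]))
print(proj('top',o['position']),proj('scene',o['position']))
```

```text
[ 487.43919207 -327.10452716  124.8552188 ] [-5.94669033e-03  6.54654693e-01  7.55904669e-01  2.88858184e-05] 1.85
[478.24963806 284.86009164] [153.1081394  278.84564518]
```

View pics/c3.png

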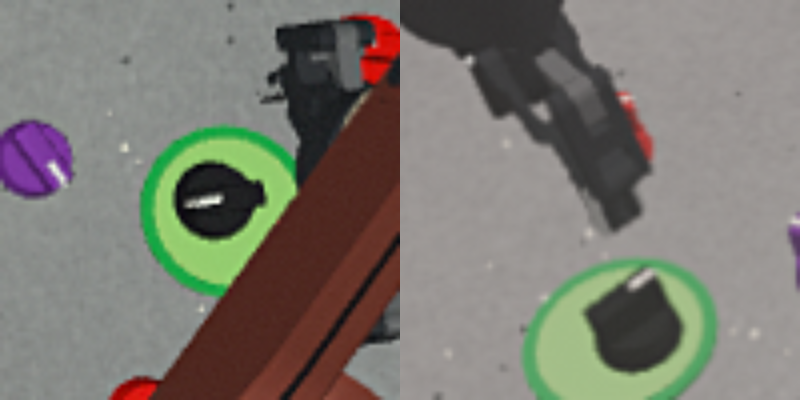

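Call:
step_arm(
  increments=[
    {"x":0,"y":0,"z":-4,"wx":0,"wy":0,"wz":0,"grip":0},
    {"x":0,"y":0,"z":-4,"wx":0,"wy":0,"wz":0,"grip":0},
    {"x":0,"y":0,"z":-2,"wx":0,"wy":0,"wz":0,"grip":0},
    {"x":0,"y":0,"z":-0.6,"wx":0,"wy":0,"wz":0,"grip":0},
    {"x":0,"y":0,"z":0,"wx":0,"wy":0,"wz":0,"grip":0},
  ],
)

```text
time_s: 2.48
position: [491.7, -331.4, 26.6]
ee_rot: [0.001, 0.655, 0.756, -0.0]
contact_force: [0.4, -0.3, 1.0]
opening: 85.6
grip_force: 0.0
```

Run:
```python
from h import *
for i in range(2):
    o=ctrl.observe();print(o['position'],o['ee_rot'],o['qvel'].round(3))
b=grab('scene','b2.png');o=ctrl.observe();print(o['position'])
cv2.imwrite('pics/c4.png',cv2.resize(b[260:350,120:220],(800,600)))
```

```text
[ 491.6530754  -331.37227247   26.64059049] [ 8.45237697e-04  6.54942565e-01  7.55678187e-01 -1.71906916e-05] [-0.001 -0.016 -0.005 -0.     0.001 -0.   ]
[ 491.6530754  -331.37227247   26.64059049] [ 8.45237697e-04  6.54942565e-01  7.55678187e-01 -1.71906916e-05] [-0.001 -0.016 -0.005 -0.     0.001 -0.   ]
[ 491.91477234 -331.54267256   27.04666828]
```

View pics/c4.png

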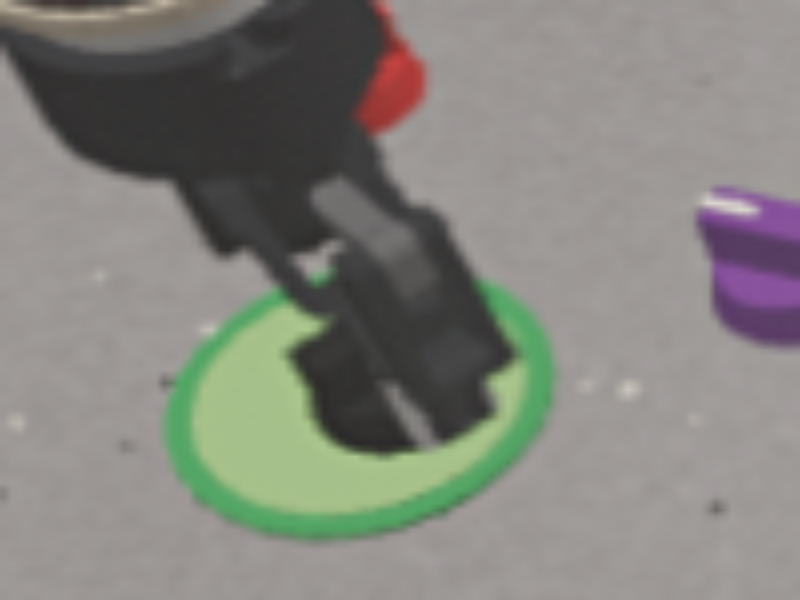

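Call:
step_arm(
  increments=[
    {"x":0,"y":0.15,"z":-0.15,"wx":0,"wy":0,"wz":0,"grip":190},
    {"x":0,"y":0,"z":-0.1,"wx":0,"wy":0,"wz":0,"grip":255},
    {"x":0,"y":0,"z":0,"wx":0,"wy":0,"wz":0,"grip":255},
    {"x":0,"y":0,"z":0,"wx":0,"wy":0,"wz":0,"grip":255},
    {"x":0,"y":0,"z":0,"wx":0,"wy":0,"wz":0,"grip":255},
  ],
  force=30,
)

```text
time_s: 3.15
position: [491.1, -329.2, 23.0]
ee_rot: [0.0, 0.655, 0.756, -0.0]
contact_force: [-0.4, 1.0, 1.4]
opening: 13.4
grip_force: 32.1
```

Call:
step_arm(
  increments=[
    {"x":0,"y":0,"z":1,"wx":0,"wy":0,"wz":0,"grip":255},
    {"x":0,"y":0,"z":3,"wx":0,"wy":0,"wz":0,"grip":255},
    {"x":0,"y":0,"z":4,"wx":0,"wy":0,"wz":0,"grip":255},
    {"x":0,"y":0,"z":4,"wx":0,"wy":0,"wz":0,"grip":255},
    {"x":0.5,"y":5,"z":0.5,"wx":0,"wy":0,"wz":2,"grip":255},
  ],
  force=60,
)

```text
time_s: 3.78
position: [498.0, -282.7, 152.9]
ee_rot: [0.005, 0.643, 0.766, -0.0]
contact_force: [0.8, 0.4, -0.8]
opening: 12.6
grip_force: 59.9
```

Call:
step_arm(
  increments=[
    {"x":0.6,"y":5.5,"z":0,"wx":0,"wy":0,"wz":2,"grip":255},
    {"x":0.6,"y":5.5,"z":0,"wx":0,"wy":0,"wz":2,"grip":255},
    {"x":0.6,"y":5.5,"z":0,"wx":0,"wy":0,"wz":2,"grip":255},
    {"x":0.6,"y":5.5,"z":0,"wx":0,"wy":0,"wz":2,"grip":255},
    {"x":0.6,"y":5.5,"z":0,"wx":0,"wy":0,"wz":1.8,"grip":255},
  ],
)

```text
time_s: 4.4
position: [525.9, -2.4, 148.5]
ee_rot: [0.0, 0.573, 0.819, 0.0]
contact_force: [0.8, -0.5, -0.6]
opening: 12.4
grip_force: 59.9
```

Call:
step_arm(
  increments=[
    {"x":0.5,"y":4,"z":0,"wx":0,"wy":0,"wz":0,"grip":255},
    {"x":0,"y":1.9,"z":-1,"wx":0,"wy":0,"wz":0,"grip":255},
    {"x":0,"y":0,"z":-1,"wx":0,"wy":0,"wz":0,"grip":255},
    {"x":0,"y":0,"z":0,"wx":0,"wy":0,"wz":0,"grip":255},
    {"x":0,"y":0,"z":0,"wx":0,"wy":0,"wz":0,"grip":255},
  ],
)

```text
time_s: 5.03
position: [530.9, 53.6, 127.7]
ee_rot: [-0.0, 0.574, 0.819, -0.0]
contact_force: [-0.3, -0.3, -0.2]
opening: 12.8
grip_force: 59.9
```

Run:
```python
from h import *
a=grab('top','t5.png');b=grab('scene','s5.png')
o=ctrl.observe();print(o['position'],o['ee_rot'],o['time_s'],o['opening'])
cv2.imwrite('pics/c5.png',np.hstack([cv2.resize(a[220:300,250:330],(400,400),interpolation=2),cv2.resize(b[170:250,300:380],(400,400),interpolation=2)]))
```

```text
[531.22335034  53.8347664  128.12701925] [2.71548613e-04 5.74409909e-01 8.18567760e-01 7.44918602e-05] 5.125 12.391260919016345
```

View pics/c5.png

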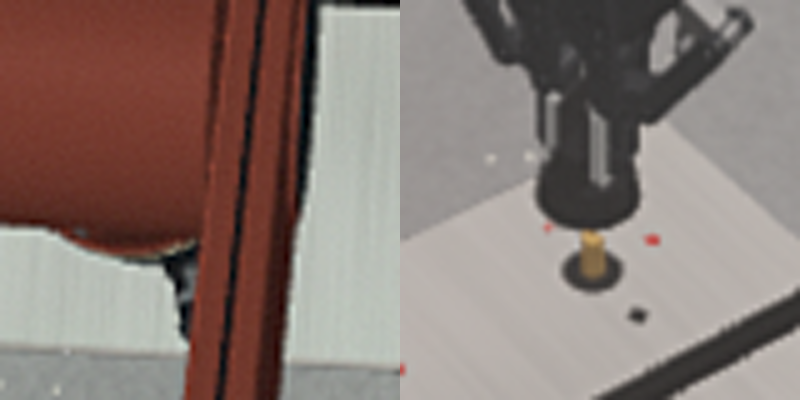

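```bash
cat > m.py <<'E'
from h import *
from scipy.optimize import least_squares
def circ(P,r=None):
    f=lambda q:np.hypot(P[:,0]-q[0],P[:,1]-q[1])-(q[2] if r is None else r)
    s=least_squares(f,[*P.mean(0),10] if r is None else P.mean(0),loss='soft_l1',f_scale=.5);return s.x.round(2),np.abs(s.fun).mean().round(2)
def knob(im,zu,lo,hi):
    # lower contour of dark skirt: per column sub-pixel dark->light transition
    g=im.max(2).astype(float);pts=[]
    for u in range(lo,hi):
        c=g[:,u];v=ROW
        while not (c[v]<85 and c[v+1]>=85 and c[v+2]>100) and v<ROW+30:v+=1
        if v>=ROW+30: continue
        pts.append((u,v+(85-c[v])/(c[v+1]-c[v])))
    return np.array(pts)
E
python3 - <<'E'
import m;from m import *
b=cv2.imread('pics/s5.png');print(b[200:220,322:354].max(2))
sc=np.load('scene.npy')
c=onz('scene',338.3,218.8,85.6);az=np.radians(141.5);print('shaft by lip',c+4.6*np.array([np.cos(az),np.sin(az),0]))
for n,uv in(('scene',[(236.5,251),(352.5,194.5)]),):pass
g=sc.max(2)
# seal outer contour in both views
for n,(u,v) in dict(top=(288.5,260.6),scene=(338.3,223.5)).items():
    im=np.load(n+'.npy').max(2);P=[]
    for t in np.radians(range(0,360,10)):
        d=np.array([np.cos(t),np.sin(t)*(.72 if n=='scene' else 1)])
        if n=='scene' and np.sin(t)<.2: continue
        rr=np.arange(3.5,9,.1);s=cv2.remap(im.astype(np.float32),(u+rr*d[0]).astype(np.float32)[None],(v+rr*d[1]).astype(np.float32)[None],1)[0]
        k=np.argmax(s>120);P.append(onz(n,u+rr[k]*d[0],v+rr[k]*d[1],66)[:2])
    print(n,circ(np.array(P)))
E
```

```text
[[153 153 154 176 170 156 150 126  78  58  58  61  62  62  59  62 114 122
  132  89  61  59  61  58  61 122 184 187 183 182 183 184]
 [153 152 157 191 186 164 142 124  73  53  55  57  60  61  58  60 114 121
  133  88  62  60  60  63  93 176 188 186 184 183 182 183]
 [152 152 154 166 166 158 112  85  58  52  55  56  56  58  54  60 115 120
  135  89  59  57  59  59  87 184 189 185 184 184 184 182]
 [153 153 155 157 157 139  82  61  54  53  55  55  54  55  52  58 115 121
  136  89  59  56  57  54  72 161 184 183 183 184 184 183]
 [153 153 153 154 155 130  75  57  54  55  56  55  56  56  54  60 116 122
  135  93  60  54  58  57  63 132 182 183 182 182 184 185]
 [155 153 151 151 159 111  64  57  57  55  55  54  56  54  55  62 115 122
  139 132  88  63  61  57  61 122 184 185 182 182 183 184]
 [153 150 158 181 186 117  59  57  56  55  55  55  56  56  54  55  81 101
  136 116  75  62  61  58  52  92 184 187 183 181 182 183]
 [158 177 182 190 174  98  53  54  56  55  55  55  56  56  57  58  61  70
   94  78  62  60  62  56  50  79 182 187 183 183 181 182]
 [182 186 187 187 165  90  52  54  5
[... 1028 characters left out ...]
 [186 185 184 183 183 183 183 179 184 184 182 182 181 158 154 161 137 154
  178 181 182 188 188 186 185 184 182 182 184 184 184 184]
 [185 185 185 184 182 183 183 182 184 185 185 187 189 185 180 198 196 194
  185 188 187 186 184 184 185 184 184 189 191 190 185 184]
 [184 185 185 184 184 182 183 183 184 184 183 184 187 187 153 172 185 176
  161 183 187 185 184 183 183 184 185 190 191 180 182 184]
 [184 184 185 185 184 182 181 182 183 184 185 185 187 186 143 135 141 137
  152 180 187 188 185 183 183 183 184 186 186 181 182 183]]
shaft by lip [531.36630291  55.56142527  85.6       ]
top (array([532.95,  55.63,  13.27]), np.float64(0.12))
scene (array([531.02,  55.35,  12.24]), np.float64(0.12))
```

Run:
```python
import m;from m import *
m.ROW=208
b=cv2.imread('pics/s5.png')
p=knob(b,110,328,346);print(p.round(2).tolist())
g=b.max(2).astype(float)
q=[]
for v in range(208,214):
    for us,st in((range(322,335),-1),(range(350,340,-1),1)):
        l=[u for u in us if g[v,u]>=115 and g[v,u-st]<115]
        u=l[-1];q.append((u-st*(g[v,u]-115)/(g[v,u]-g[v,u-st]),v))
print(np.round(q,2).tolist())
P=np.array([onz('scene',*x,110.1)[:2] for x in list(p)+q[2:]])
print(circ(P),circ(P,22), circ(np.array([onz('scene',*x,110.1)[:2] for x in list(p)]),22))
print(ctrl.observe()['position'])
```

```text
[[328.0, 211.27], [329.0, 212.37], [330.0, 213.25], [331.0, 214.05], [332.0, 214.41], [333.0, 214.72], [334.0, 215.06], [335.0, 215.21], [336.0, 215.22], [337.0, 215.18], [338.0, 215.33], [339.0, 215.23], [340.0, 215.11], [341.0, 215.06], [342.0, 214.46], [343.0, 214.07], [344.0, 213.43], [345.0, 213.03]]
[[326.67, 208.0], [347.51, 208.0], [326.67, 209.0], [347.53, 209.0], [326.91, 210.0], [347.37, 210.0], [327.37, 211.0], [347.16, 211.0], [328.11, 212.0], [346.37, 212.0], [329.11, 213.0], [345.53, 213.0]]
(array([528.13,  54.64,  21.68]), np.float64(0.27)) (array([527.84,  54.9 ]), np.float64(0.29)) (array([527.84,  54.99]), np.float64(0.28))
[531.22335034  53.8347664  128.12701925]
```

Call:
step_arm(
  increments=[
    {"x":0.3,"y":0.07,"z":-0.8,"wx":0,"wy":0,"wz":0,"grip":255},
    {"x":0,"y":0,"z":-0.8,"wx":0,"wy":0,"wz":0,"grip":255},
    {"x":0,"y":0,"z":0,"wx":0,"wy":0,"wz":0,"grip":255},
    {"x":0,"y":0,"z":0,"wx":0,"wy":0,"wz":0,"grip":255},
  ],
)

```text
time_s: 5.62
position: [533.8, 55.7, 111.6]
ee_rot: [-0.0, 0.574, 0.819, -0.0]
contact_force: [0.1, -0.9, -1.6]
opening: 12.4
grip_force: 59.9
```

```bash
cat >> m.py <<'E'
def fitk(b,zu,row):
    global ROW
    ROW=row;p=knob(b,0,329,349);P=np.array([onz('scene',*x,zu)[:2] for x in p]);return p,circ(P,22)
E
python3 - <<'E'
from m import *
b=np.mean([ctrl.grab_frame('scene')[:,:,::-1].astype(float) for _ in range(3)],0);cv2.imwrite('pics/s6.png',b)
o=ctrl.observe();print(o['position'],o['ee_rot'],o['contact_force'])
print(b[212:226,324:354].max(2).astype(int))
pr,r=fitk(b,o['position'][2]-18,213);print(pr.round(2).tolist(),r)
E
```

```text
[534.08524566  55.65585145 112.07324153] [1.93969988e-04 5.73712256e-01 8.19056892e-01 1.31596083e-04] [ 0.01018168 -0.38146483  0.05269846]
[[184 184 185 188 171  95  53  54  55  55  55  54  55  55  55  68 100 129
  139 102  66  60  61  53  70 162 187 185 183 181]
 [183 184 185 188 158  85  52  54  55  55  56  55  55  56  55  58  69  86
   90  70  60  60  59  53  59 133 184 186 185 183]
 [183 184 186 188 134  68  50  55  56  55  56  55  55  57  59  60  60  63
   63  60  60  58  57  54  58 123 183 186 184 184]
 [183 183 185 188 131  66  52  55  55  56  56  55  55  56  59  59  59  59
   58  57  57  57  56  54  54 111 182 186 184 184]
 [183 183 184 186 142  72  50  55  56  57  56  56  56  57  57  57  57  56
   55  56  56  56  56  52  61 138 185 186 184 183]
 [184 183 184 187 182 105  53  51  55  56  56  57  56  56  56  56  56  56
   56  56  56  56  54  49  75 167 193 191 185 184]
 [185 184 183 185 187 138  75  50  52  54  56  56  56  57  57  56  56  56
   56  55  56  55  51  62 123 186 194 181 182 184]
 [185 185 184 184 186 180 135  81  54  51  55  56  57  56  56  56  56  57
   56  54 
[... 590 characters left out ...]
  98 127 133 128 117  78
   61  64 126 179 183 183 184 184 182 183 182 183]
 [185 185 184 184 183 183 186 188 144  80  60  62  72  91 102  94  79  63
   59  75 150 181 181 181 183 184 183 183 182 182]]
[[329.0, 216.38], [330.0, 218.17], [331.0, 219.05], [332.0, 219.54], [333.0, 225.1], [334.0, 226.17], [335.0, 226.81], [336.0, 221.98], [337.0, 221.61], [338.0, 221.83], [339.0, 222.0], [340.0, 222.09], [341.0, 227.05], [342.0, 226.33], [343.0, 225.2], [344.0, 220.45], [345.0, 220.05], [346.0, 219.39], [347.0, 218.38], [348.0, 217.2]] (array([531.7 ,  54.85]), np.float64(4.55))[ WARN:0@1.214] global loadsave.cpp:1063 imwrite_ Unsupported depth image for selected encoder is fallbacked to CV_8U.
```

Run:
```python
from m import *
p=[[329.0, 216.38], [330.0, 218.17], [331.0, 219.05], [332.0, 219.54],[337.0, 221.61], [338.0, 221.83], [339.0, 222.0], [344.0, 220.45], [345.0, 220.05], [346.0, 219.39], [347.0, 218.38], [348.0, 217.2]]
for q in(p,p[:4]+p[7:]):
    P=np.array([onz('scene',*x,94)[:2] for x in q]);c,e=circ(P,22)
    for n,x in(('knob',c),('shaft',(531.2,55.5))):print(n,x,e,'lat',x[0]*.6225+x[1]*.7826,'dep',-.7826*x[0]+.6225*x[1])
```

```text
knob [530.8   56.69] 0.58 lat 374.788594 dep -380.11455499999994
shaft (531.2, 55.5) 0.58 lat 374.1063000000001 dep -381.16837000000004
knob [530.49  57.02] 0.29 lat 374.853877 dep -379.666524
shaft (531.2, 55.5) 0.29 lat 374.1063000000001 dep -381.16837000000004
```

Call:
step_arm(
  increments=[
    {"x":0.05,"y":-0.13,"z":-0.5,"wx":0,"wy":0,"wz":0,"grip":255},
    {"x":0,"y":0,"z":-0.15,"wx":0,"wy":0,"wz":0,"grip":255},
    {"x":0,"y":0,"z":-0.1,"wx":0,"wy":0,"wz":0,"grip":255},
    {"x":0,"y":0,"z":-0.1,"wx":0,"wy":0,"wz":0,"grip":255},
    {"x":0,"y":0,"z":0,"wx":0,"wy":0,"wz":0,"grip":255},
  ],
  force=80,
)

```text
time_s: 6.4
position: [534.4, 54.3, 103.7]
ee_rot: [0.0, 0.574, 0.819, -0.0]
contact_force: [-2.8, -0.8, 3.8]
opening: 11.8
grip_force: 84.2
```

Call:
step_arm(
  increments=[
    {"x":-0.05,"y":0,"z":-0.05,"wx":0,"wy":0,"wz":0,"grip":255},
    {"x":0,"y":0,"z":0,"wx":0,"wy":0,"wz":0,"grip":255},
  ],
)

```text
time_s: 6.65
position: [534.3, 54.3, 103.2]
ee_rot: [0.0, 0.574, 0.819, 0.0]
contact_force: [-0.9, -0.1, 4.7]
opening: 11.9
grip_force: 84.2
```

Call:
step_arm(
  increments=[
    {"x":-0.05,"y":0,"z":0,"wx":0,"wy":0,"wz":0,"grip":255},
    {"x":0,"y":0,"z":0,"wx":0,"wy":0,"wz":0,"grip":255},
  ],
)

```text
time_s: 6.9
position: [534.1, 54.3, 103.2]
ee_rot: [0.001, 0.574, 0.819, 0.0]
contact_force: [1.5, 0.1, 3.9]
opening: 11.7
grip_force: 84.2
```

Call:
step_arm(
  increments=[
    {"x":-0.05,"y":0,"z":0,"wx":0,"wy":0,"wz":0,"grip":255},
    {"x":0,"y":0,"z":0,"wx":0,"wy":0,"wz":0,"grip":255},
  ],
)

```text
time_s: 7.15
position: [533.8, 54.3, 103.3]
ee_rot: [0.001, 0.574, 0.819, 0.001]
contact_force: [3.0, -0.2, 4.4]
opening: 11.9
grip_force: 84.2
```

Call:
step_arm(
  increments=[
    {"x":0.08,"y":0,"z":-0.05,"wx":0,"wy":0,"wz":0,"grip":255},
    {"x":0,"y":0,"z":0,"wx":0,"wy":0,"wz":3,"grip":255},
    {"x":0,"y":0,"z":0,"wx":0,"wy":0,"wz":3,"grip":255},
    {"x":0,"y":0,"z":0,"wx":0,"wy":0,"wz":0,"grip":255},
  ],
)

```text
time_s: 7.65
position: [533.8, 54.5, 102.4]
ee_rot: [-0.0, 0.53, 0.848, 0.0]
contact_force: [2.3, 0.1, 5.3]
opening: 12.2
grip_force: 84.3
```

```bash
python3 -c "
from h import *
o=ctrl.observe();print(o['position'],o['contact_force'],o['torque'])"
```

```text
[533.7891709   54.47150698 102.39148719] [2.28445631 0.06720485 5.25439208] [ 0.12614099 -0.32926672 -0.0050504 ]
```

Call:
step_arm(
  increments=[
    {"x":0.05,"y":0,"z":-0.03,"wx":0,"wy":0,"wz":3,"grip":255},
    {"x":0,"y":0,"z":0,"wx":0,"wy":0,"wz":0,"grip":255},
  ],
)

```text
time_s: 7.9
position: [534.0, 54.5, 102.0]
ee_rot: [-0.0, 0.507, 0.862, -0.0]
contact_force: [1.2, 1.0, 6.5]
opening: 11.8
grip_force: 84.4
```

Call:
step_arm(
  increments=[
    {"x":0.05,"y":0,"z":-0.03,"wx":0,"wy":0,"wz":2,"grip":255},
    {"x":0,"y":0,"z":0,"wx":0,"wy":0,"wz":0,"grip":255},
  ],
)

```text
time_s: 8.15
position: [534.1, 54.6, 101.5]
ee_rot: [-0.001, 0.492, 0.87, -0.0]
contact_force: [-0.0, 0.1, 6.3]
opening: 11.9
grip_force: 84.5
```

```bash
python3 -c "
from h import *
o=ctrl.observe();print(o['position'],o['contact_force'],o['torque'])"
```

```text
[534.12707593  54.56519612 101.51450582] [-0.03532818  0.09830128  6.28686406] [ 0.14460843  0.00172924 -0.02698962]
```

Call:
step_arm(
  increments=[
    {"x":0,"y":0,"z":0,"wx":0,"wy":0,"wz":-5,"grip":255},
    {"x":0,"y":0,"z":0,"wx":0,"wy":0,"wz":-5,"grip":255},
    {"x":0,"y":0,"z":0,"wx":0,"wy":0,"wz":-4,"grip":255},
    {"x":0,"y":0,"z":0,"wx":0,"wy":0,"wz":0,"grip":255},
  ],
)

```text
time_s: 8.65
position: [533.9, 54.3, 101.4]
ee_rot: [-0.001, 0.595, 0.804, -0.001]
contact_force: [-0.5, -1.5, 6.3]
opening: 12.3
grip_force: 84.5
```

Call:
step_arm(
  increments=[
    {"x":0,"y":0,"z":0,"wx":0,"wy":0,"wz":-4,"grip":255},
    {"x":0,"y":0,"z":0,"wx":0,"wy":0,"wz":-4,"grip":255},
    {"x":0,"y":0,"z":0,"wx":0,"wy":0,"wz":0,"grip":255},
  ],
)

```text
time_s: 9.02
position: [533.8, 54.2, 101.4]
ee_rot: [-0.001, 0.65, 0.76, -0.001]
contact_force: [-1.0, -0.1, 6.1]
opening: 12.1
grip_force: 84.5
```

```bash
python3 -c "
from h import *
b=np.mean([ctrl.grab_frame('scene')[:,:,::-1].astype(float) for _ in range(3)],0).astype(np.uint8)
cv2.imwrite('pics/s7.png',b)
print(b[212:229,324:354].max(2).astype(int))
o=ctrl.observe();print(o['position'],o['contact_force'],o['torque'])"
```

```text
[[184 185 184 187 189 135  68  51  53  57  58  57  55  82 118 128 106  67
   60  60  60  62  61 118 187 188 185 184 183 182]
 [184 184 184 187 190 113  55  52  55  55  56  55  55  83 118 127 100  64
   58  60  62  60  54  92 185 188 185 184 184 183]
 [184 184 185 188 170  95  53  53  56  56  56  55  56  83 119 128  99  64
   57  59  61  60  55  80 183 189 185 184 184 184]
 [183 183 186 188 132  68  51  54  55  56  55  56  56  83 119 129 113  79
   60  59  61  62  57  64 141 183 184 184 184 184]
 [184 183 186 189 120  59  53  55  56  56  56  56  54  67 104 128 129  99
   67  61  62  62  58  58 122 182 187 185 184 183]
 [185 184 187 189 112  55  53  55  57  56  56  55  55  57  72  90 102  78
   63  62  63  62  57  54 105 190 195 190 185 184]
 [185 185 186 169  93  52  54  57  57  57  57  56  58  60  62  65  70  64
   62  61  59  59  56  51  85 191 195 181 182 185]
 [185 186 186 165  89  51  54  57  57  57  57  59  60  61  59  59  60  59
   58  58  57  57  57  50  79 186 189 182 181 182]
 [184 186 189 185 107  53  53  56  57  57  57  58  57  58  58  57  57  57
   57  57  57  57  55  52 
[... 442 characters left out ...]
 54  56  57  57  57  57  57  57
   54  51  70 119 171 187 187 184 182 182 182 183]
 [185 184 184 183 184 186 189 184 143  79  54  53  56  57  56  56  56  54
   51  72 148 177 184 184 184 184 183 182 182 182]
 [186 185 185 183 184 183 186 189 184 125  74  59  58  59  58  57  57  57
   68 124 179 186 184 182 181 183 184 183 182 182]
 [185 186 186 185 184 184 184 185 188 181 137  92  73  65  64  64  71  82
  121 175 187 185 183 181 181 181 183 184 184 183]
 [184 185 185 185 184 184 183 184 185 188 183 178 154 125 120 122 149 175
  180 186 185 184 183 183 181 181 182 183 184 184]]
[533.80420799  54.22308067 101.3925106 ] [-1.57577295 -0.67994406  6.97464282] [-0.07881258  0.1496566   0.03166602]
```

Run:
```python
from m import *
b=cv2.imread('pics/s7.png')
import m
m.ROW=218;p=m.knob(b,0,328,349);
for z in(83.4,84):
    P=np.array([onz('scene',*x,z)[:2] for x in p]);c,e=circ(P,22);print(c,e,circ(P),'lat',c[0]*.6225+c[1]*.7826,'dep',-.7826*c[0]+.6225*c[1])
```

```text
[533.49  52.02] 1.92 (array([538.72,  49.48,  17.16]), np.float64(1.16)) lat 372.808377 dep -385.126824
[533.94  51.64] 1.92 (array([539.2 ,  49.1 ,  17.15]), np.float64(1.16)) lat 372.79111400000005 dep -385.715544
```

Run:
```python
from m import *
import m
b=cv2.imread('pics/s7.png').max(2).astype(float)
def pts(g,rows,lo,hi,th=119):
    q=[]
    for v in rows:
        r=g[v];c=338
        u=c
        while r[u]<th:u-=1
        q.append((u+(r[u]-th)/(r[u]-r[u+1]),v))
        u=c
        while r[u]<th:u+=1
        q.append((u-(r[u]-th)/(r[u]-r[u-1]),v))
    return q
for f,rows,z in(('s7',range(219,224),83.4),('s6',range(215,220),94),('s5',range(209,214),110.1)):
    g=cv2.imread(f'pics/{f}.png').max(2).astype(float)
    q=pts(g,rows,0,0);P=np.array([onz('scene',*x,z)[:2] for x in q]);c,e=circ(P,22)
    print(f,np.round(q,1).tolist(),c,e,'lat',c[0]*.6225+c[1]*.7826,'dep',-.7826*c[0]+.6225*c[1])
```

```text
s7 [[327.6, 219.0], [348.4, 219.0], [327.8, 220.0], [348.3, 220.0], [328.3, 221.0], [347.7, 221.0], [329.1, 222.0], [347.2, 222.0], [330.1, 223.0], [346.2, 223.0]] [531.02  55.02] 0.16 lat 373.618602 dep -381.32630199999994
s6 [[328.2, 215.0], [349.1, 215.0], [328.3, 216.0], [348.7, 216.0], [328.8, 217.0], [348.5, 217.0], [329.3, 218.0], [347.9, 218.0], [330.3, 219.0], [347.0, 219.0]] [531.24  56.14] 0.24 lat 374.632064 dep -380.801274
s5 [[326.6, 209.0], [347.6, 209.0], [326.9, 210.0], [347.4, 210.0], [327.3, 211.0], [347.2, 211.0], [328.0, 212.0], [346.4, 212.0], [329.0, 213.0], [345.6, 213.0]] [528.33  54.5 ] 0.22 lat 371.53712500000006 dep -379.54480800000005
```

Call:
step_arm(
  increments=[
    {"x":0.02,"y":0.06,"z":0,"wx":0,"wy":0,"wz":0,"grip":255},
    {"x":0,"y":0,"z":0,"wx":0,"wy":0,"wz":3,"grip":255},
    {"x":0,"y":0,"z":0,"wx":0,"wy":0,"wz":3,"grip":255},
    {"x":0,"y":0,"z":0,"wx":0,"wy":0,"wz":0,"grip":255},
  ],
)

```text
time_s: 9.68
position: [534.2, 54.6, 101.5]
ee_rot: [-0.001, 0.609, 0.793, -0.001]
contact_force: [-1.0, -1.5, 6.1]
opening: 12.0
grip_force: 84.5
```

Call:
step_arm(
  increments=[
    {"x":0,"y":0,"z":0,"wx":0,"wy":0,"wz":3,"grip":255},
    {"x":0,"y":0,"z":0,"wx":0,"wy":0,"wz":3,"grip":255},
    {"x":0,"y":0,"z":0,"wx":0,"wy":0,"wz":0,"grip":255},
  ],
)

```text
time_s: 10.05
position: [534.3, 54.9, 101.5]
ee_rot: [-0.001, 0.566, 0.824, -0.0]
contact_force: [-0.3, -0.2, 6.2]
opening: 12.1
grip_force: 84.5
```

Call:
step_arm(
  increments=[
    {"x":0,"y":0,"z":0,"wx":0,"wy":0,"wz":3,"grip":255},
    {"x":0,"y":0,"z":0,"wx":0,"wy":0,"wz":3,"grip":255},
    {"x":0,"y":0,"z":0,"wx":0,"wy":0,"wz":3,"grip":255},
    {"x":0,"y":0,"z":0,"wx":0,"wy":0,"wz":0,"grip":255},
  ],
)

```text
time_s: 10.55
position: [534.4, 55.0, 101.6]
ee_rot: [-0.001, 0.5, 0.866, -0.0]
contact_force: [0.6, 0.4, 6.2]
opening: 11.7
grip_force: 84.5
```

Run:
```python
from h import *
for n,(u0,v0),ths in(('top',(280,252),(40,70,95,110)),('scene',(330,212),(58,64,70))):
    im=np.load(n+'.npy');r=im[v0:v0+18,u0:u0+18];b=np.clip(r[:,:,2]-r[:,:,0],0,None)
    if n=='scene': b[:4]=0
    for th in ths:
        w=np.clip(b-th,0,None) ;v,u=np.nonzero(w);ww=w[v,u]
        P=np.array([onz(n,u0+x,v0+y,86)[:2] for x,y in zip(u,v)])
        c=np.average(P,axis=0,weights=ww);C=np.cov(P.T,aweights=ww);e,V=np.linalg.eigh(C);d=V[:,1]
        print(n,th,c.round(2),np.sqrt(e).round(2),'normal az',(np.degrees(np.arctan2(d[1],d[0]))+90)%180)
p=ctrl.camera_params('scene')
print(ctrl.observe()['ee_rot'])
```

```text
top 40 [532.6   54.45] [1.94 2.88] normal az 109.36372313710933
top 70 [532.69  54.48] [1.59 2.76] normal az 107.4658430911316
top 95 [532.7   54.57] [1.39 2.65] normal az 103.1651405669329
top 110 [532.51  54.53] [1.39 2.46] normal az 99.29848019123625
scene 58 [531.67  54.14] [1.63 2.37] normal az 75.51343032809032
scene 64 [531.47  54.24] [1.58 2.05] normal az 90.02122626344823
scene 70 [531.57  54.15] [1.5  1.89] normal az 103.52124212707369
[-5.72156982e-04  4.99901427e-01  8.66082088e-01 -2.29707439e-04]
```

Call:
step_arm(
  increments=[
    {"x":0,"y":0,"z":0,"wx":0,"wy":0,"wz":-7,"grip":255},
    {"x":0,"y":0,"z":0,"wx":0,"wy":0,"wz":-7,"grip":255},
    {"x":-0.06,"y":0.05,"z":0,"wx":0,"wy":0,"wz":0,"grip":255},
    {"x":0,"y":0,"z":0,"wx":0,"wy":0,"wz":0,"grip":255},
  ],
)

```text
time_s: 11.05
position: [534.1, 55.0, 101.7]
ee_rot: [-0.0, 0.602, 0.799, -0.001]
contact_force: [-0.5, -1.4, 5.4]
opening: 11.9
grip_force: 84.4
```

Call:
step_arm(
  increments=[
    {"x":-0.05,"y":0.04,"z":0,"wx":0,"wy":0,"wz":0,"grip":255},
    {"x":-0.05,"y":0.04,"z":0,"wx":0,"wy":0,"wz":0,"grip":255},
    {"x":0,"y":0,"z":0,"wx":0,"wy":0,"wz":0,"grip":255},
  ],
)

```text
time_s: 11.42
position: [531.7, 56.3, 100.3]
ee_rot: [-0.001, 0.602, 0.799, -0.001]
contact_force: [-0.6, 0.2, 0.0]
opening: 11.8
grip_force: 83.6
```

Call:
step_arm(
  increments=[
    {"x":0,"y":0,"z":-0.15,"wx":0,"wy":0,"wz":0,"grip":255},
    {"x":0,"y":0,"z":0,"wx":0,"wy":0,"wz":0,"grip":255},
  ],
)

```text
time_s: 11.68
position: [532.5, 56.3, 99.3]
ee_rot: [-0.001, 0.602, 0.799, -0.0]
contact_force: [-0.5, -0.7, -1.0]
opening: 12.3
grip_force: 83.6
```

Call:
step_arm(
  increments=[
    {"x":0,"y":0,"z":-0.15,"wx":0,"wy":0,"wz":0,"grip":255},
    {"x":0,"y":0,"z":-0.15,"wx":0,"wy":0,"wz":0,"grip":255},
    {"x":0,"y":0,"z":0,"wx":0,"wy":0,"wz":0,"grip":255},
  ],
)

```text
time_s: 12.05
position: [532.8, 56.2, 96.8]
ee_rot: [-0.0, 0.602, 0.799, -0.0]
contact_force: [-2.3, -0.1, -0.5]
opening: 12.0
grip_force: 83.6
```

Call:
step_arm(
  increments=[
    {"x":-0.05,"y":0,"z":-0.2,"wx":0,"wy":0,"wz":0,"grip":255},
    {"x":0,"y":0,"z":-0.2,"wx":0,"wy":0,"wz":0,"grip":255},
    {"x":0,"y":0,"z":0,"wx":0,"wy":0,"wz":0,"grip":255},
  ],
)

```text
time_s: 12.42
position: [532.7, 56.2, 92.9]
ee_rot: [-0.0, 0.602, 0.799, -0.0]
contact_force: [-1.4, -1.1, -0.4]
opening: 11.9
grip_force: 83.5
```

Call:
step_arm(
  increments=[
    {"x":-0.03,"y":-0.03,"z":-0.15,"wx":0,"wy":0,"wz":0,"grip":255},
    {"x":0,"y":0,"z":-0.15,"wx":0,"wy":0,"wz":0,"grip":255},
    {"x":0,"y":0,"z":0,"wx":0,"wy":0,"wz":0,"grip":255},
  ],
)

```text
time_s: 12.8
position: [532.8, 55.9, 90.7]
ee_rot: [0.0, 0.602, 0.799, 0.0]
contact_force: [-2.0, 0.0, 3.9]
opening: 12.3
grip_force: 84.0
```

Call:
step_arm(
  increments=[
    {"x":-0.03,"y":0,"z":-0.2,"wx":0,"wy":0,"wz":0,"grip":255},
    {"x":0,"y":0,"z":-0.15,"wx":0,"wy":0,"wz":0,"grip":255},
    {"x":0,"y":0,"z":0,"wx":0,"wy":0,"wz":0,"grip":255},
  ],
)

```text
time_s: 13.18
position: [532.8, 55.9, 87.5]
ee_rot: [0.001, 0.602, 0.799, 0.0]
contact_force: [-3.0, 0.0, 7.6]
opening: 11.8
grip_force: 84.5
```

Call:
step_arm(
  increments=[
    {"x":0,"y":0,"z":-0.15,"wx":0,"wy":0,"wz":0,"grip":255},
    {"x":0,"y":0,"z":0,"wx":0,"wy":0,"wz":0,"grip":255},
  ],
)

```text
time_s: 13.42
position: [532.9, 55.9, 86.2]
ee_rot: [0.001, 0.602, 0.799, 0.0]
contact_force: [-3.2, -0.1, 7.9]
opening: 11.6
grip_force: 84.7
```

Call:
step_arm(
  increments=[
    {"x":-0.05,"y":0,"z":-0.12,"wx":0,"wy":0,"wz":0,"grip":255},
    {"x":0,"y":0,"z":0,"wx":0,"wy":0,"wz":0,"grip":255},
  ],
)

```text
time_s: 13.68
position: [532.9, 55.9, 85.9]
ee_rot: [0.001, 0.602, 0.799, 0.001]
contact_force: [-3.9, -0.5, 12.5]
opening: 11.9
grip_force: 85.5
```

Call:
step_arm(
  increments=[
    {"x":0,"y":0,"z":-0.1,"wx":0,"wy":0,"wz":0,"grip":255},
    {"x":0,"y":0,"z":0,"wx":0,"wy":0,"wz":0,"grip":255},
  ],
)

```text
time_s: 13.92
position: [533.0, 55.9, 85.8]
ee_rot: [0.001, 0.602, 0.799, 0.001]
contact_force: [-6.9, -0.8, 18.4]
opening: 11.8
grip_force: 86.3
```

Run:
```python
from m import *
b=grab('scene','s9.png');o=ctrl.observe();print(o['position'],o['contact_force'],o['torque'],o['grip_force'])
cv2.imwrite('pics/c9.png',cv2.resize(b[150:270,260:420],(800,600),interpolation=2))
g=b.max(2)
print(g[216:236,324:354])
```

```text
[533.00928208  55.90088818  85.73041506] [-7.25342944  0.1505411  18.31202967] [-0.05288918  1.27663399  0.00599048] 86.33819460868835
[[185 184 184 185 188 183 122  64  54  58  60  62  62  62  83 118 128 120
   75  60  65  62  62  93 180 187 186 185 184 184]
 [185 184 184 185 189 169 100  55  53  56  57  59  61  58  83 118 128 119
   73  60  64  63  58  86 188 195 193 191 186 184]
 [186 184 184 186 188 133  72  54  54  55  56  57  57  55  84 118 128 118
   72  58  61  60  55  81 187 196 194 181 183 185]
 [186 186 185 187 188 112  62  54  55  57  56  57  56  56  84 119 129 119
   77  57  58  61  56  66 144 187 188 182 182 183]
 [185 186 187 189 170  93  57  56  56  56  56  55  55  57  84 118 131 136
  114  72  59  62  59  61 126 186 188 185 183 182]
 [184 185 188 190 146  77  54  55  58  57  57  57  58  56  68  99 130 138
  101  68  62  63  59  55 103 185 188 186 185 183]
 [185 185 187 191 127  63  53  57  58  58  57  57  57  56  59  70  91  89
   70  62  64  62  58  51  83 185 188 186 185 184]
 [185 185 188 191 121  60  55  58  57  57  58  57  56  59  63  61  65  63
   62  62  60  6
[... 835 characters left out ...]
 80  77  76  76  76  92
  115 126 174 184 189 188 186 186 183 181 181 183]
 [185 185 184 184 184 185 186 186 187 185 185 181 182 183 181 179 179 180
  181 182 189 188 152 143 162 182 184 183 181 181]
 [186 185 184 184 184 184 184 185 185 185 186 186 187 188 188 185 184 184
  184 185 187 167  99  73  90 140 180 183 181 181]
 [184 185 185 184 184 184 183 184 185 185 184 183 184 184 185 184 182 181
  180 183 183 146  82  52  65 147 182 185 182 181]
 [183 184 185 185 184 182 183 184 184 184 183 183 182 183 183 184 183 181
  179 180 183 178 154 123 121 176 186 185 183 182]
 [183 183 184 185 184 183 183 183 183 184 184 183 182 182 183 184 183 183
  181 180 180 182 182 180 180 186 185 184 184 183]]
```

View pics/c9.png

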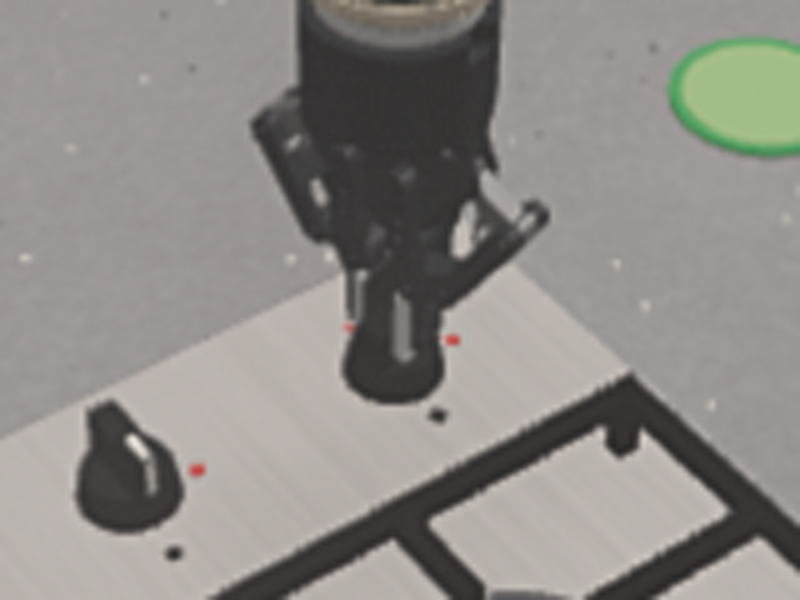

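The picture shows the knob seated low over its seal, at about (338, 222) px in the full frame. The fitted knob, its marks and the coaster are undisturbed. Knob travel was about 5 mm, then it hit a hard stop at 18 N.

```bash
python3 -c "
from plant import ctrl
print(ctrl.close_job())"
```

```text
the job is handed in; nothing more can be done
None
```

The knob is on the D-shaft and held pressed against the valve's stop at about 18 N; I handed the job in at about 14 s, with the valve not turned back to off and the other knob untouched.

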